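# Seat and clamp a shock absorber in a yoke vise

## Robot

A 6-joint arm with a two-finger parallel gripper is mounted at the origin on the work surface. World frame = base frame: x ahead of the robot, y to its left, z up, the work surface at z = 0. Lengths are in m, angles in rad, forces in N, time in s.
With the tool pointing down it reaches from about 0.35 to 0.775 m from the base axis. Payload 5.5 kg.
Tool frame: the origin (TCP) lies at the very end of the fingers, on their centre line; the grasp point (between the pads) lies 19 mm behind it; z points along the fingers, y is the line along which they close (so a half turn about z gives the same grasp; the last joint's range is limited). The gripper opens to 85 mm and grips with 20 to 120 N. Pads are 22 mm wide; open, the fingers measure 114 mm over their backs; the gripper's body (76 mm by 85 mm) begins 54 mm behind the grasp point. The pads swing forward as they close: fully open they stand 13 mm farther back than shut.
Start: joints at [-1.315, 0.313, 0.046, 1.304, 0, 1.431], TCP at [0.222, -0.531, 0.231] pointing down, gripper open.
Joint ranges: [-2.76, 2.76], [-0.86, 1.69], [-1.03, 1.26], [-2.2, 2.34], [-1.47, 1.5], [-3.14, 3.14]. Speed limits (rad/s): [2.57, 2.57, 3.14, 3.14, 3.14, 3.14].

## Interface

Orientations are given as a unit quaternion [w, x, y, z].
In Python, from workcell import env, cams, ticket, spotter gives the robot as it stands.
- The arm moves only by the tool jog_arm, never from a script. Its argument "increments" is a list that holds one entry, the list of rows, each a list of 7 numbers: the shift along the tool's x, y, z in units of 0.25 m (1.0 is 0.25 m), then the turn, a rotation vector about the tool's x, y, z in units of 180 degrees (1.0 is 180 degrees), then the closure in counts, from 0 (fully open) to 255 (shut). A call has 1 to 20 rows; each row shifts and turns the commanded pose from where the row before left it, along the tool's axes as they then stand; what a row does not reach is not made up. A row lasts 1/10 s, in which the tool goes at most 50 mm and 8.59 degrees, less where a joint would pass 70% of its speed; a pose out of reach is approached as far as the arm can. A call with a number of a shift or a turn outside -1 to 1 is refused whole. A call with a gripper value outside its range is refused whole. The fingers move at their own pace and stop on an object; "force" is the grip in N (left out, the last holds). Time passes only in rows, so rows that do not move let the fingers close. It gives the time, the measured TCP pose, the force, the opening and the grip force at its end, in the units of the state.
- env.get_state(): the state, without advancing time (a new reading comes with each control period).
- cams.read_camera(name): name is "scene" or "top" or "wrist"; returns a dict with "pixels" (384x512x3 uint8, red, green, blue), "fx", "fy", "cx", "cy" (pixels), "k1" (the pictures are not rectified: a ray, as slopes to the right and down, at radius r is drawn at 1 + k1 r^2 times it, then the intrinsics apply), "xyz" and "attitude" of the camera in the world; the wrist camera has in their place "mount" (4x4, takes a point from camera to tool coordinates, whose origin is the TCP and whose axes are the flange's). Camera axes: x right, y down, z forward; pixel columns grow to the right and rows downward; lengths in m; the calibration is good to about 2 mm. A picture is of the moment at which its call begins: read the wrist's pose just before it. There is no depth.
- ticket.hand_in(): hands the job in; it is judged then, once.
Trained networks look in the newest picture that a camera, given by its name, has taken for a name from the list of things; names that differ only in an ending like _2 or _b are one class to them, and where a whole thing is asked for, a point or a joint stands for the part that bears it (a point fixed in the world has none). Each returns a list of dicts, best first, with "conf" (0 to 1); they miss things now and then, are a little off and sometimes report something else, mostly with a low value. They report only what shows in the picture. A call takes as long as a camera call. They do not tell look-alikes from the thing itself.
- spotter.find_in(target, camera): "uv" ([column, row] in pixels, amid what is visible of it).
- spotter.cut_out(target, camera): "region" (384x512 bool, what is visible of it) and "uv" ([column, row] in pixels, amid what is visible of it).
- spotter.landmark_of(target, camera): "uv" ([column, row] in pixels: a listed point, or the origin of a listed thing).
The state is a dict: "clock": time; "joint_pos": joint angles; "qvel": joint speeds; "tau": joint torques, N m; "tcp_pos": TCP position; "orientation": TCP orientation; "wrist_force": force on the tool from outside, world axes, zero at the start; "ft_torque": the same for the moment, N m; "finger_gap": finger opening in m; "grip_force": force on a finger pad.
Only numpy, scipy, OpenCV 4.12 (cv2) and the standard library are available. Lean on these libraries where they do the work, as an engineer would, in place of code of your own. Each camera call takes 0.05 s, during which the arm holds its last target. There are 200 camera calls.

## Task

The shock absorber is lying loose in the yoke vise: slide it along until its spring-seat ring bears fully home against the side of the vise. Then turn the T-handle clockwise until you feel the resistance rise and the damper is firmly clamped, but stop before the thin tube is crushed. Let go of everything and leave it clamped, with the ring still home and the other things on the bench where they are.

Things in the scene. Friction and masses are not known exactly. Their poses are not given: they have to be found in the camera images.
- vise: Yoke vise of dark cast iron, bolted down (fixed). Origin: centre of its underside on the bench; z up, y along the V in which the damper lies, x across. Foot 150 (x) x 110 (y) x 14 mm. The V jaw spans y -28 to +28 mm and holds the damper's axis at x 0, z 70 mm. Two yoke legs stand at x +-38 to +-56 mm, 44 mm deep in y. A pipe rest at y -98 mm carries the damper's far end.
- jaw_side (a point): Point on the V's axis (70 mm above the bench) in the flat +y side of the vise, 28 mm from its centre; the damper's ring must bear against this side. Axes as the vise.
- boss_top (a point): Top of the screw's boss (42 mm diameter) on the screw's vertical axis, 190 mm above the bench. The yoke's cross-head below it is 112 (x) x 46 (y) mm with its top at 176 mm. Axes as the vise.
- jaw: Screw with upper jaw and T-handle. Origin on the screw's axis, 167 mm below the T-bar. Moves down 12 mm per full clockwise turn (1.91 mm per rad), stays where left. The jaw touches the damper with this origin nominally 70 mm above the bench, but the worn jaw sits up to 2 mm high or low on the screw, unseen, varying. From touch, force grows about 250 N per rad; over 210 N crushes the tube.
- t_bar (a point): Centre of the T-handle's round bar on the screw's vertical axis, 241 to 244 mm above the bench at the start; x axis along the bar, turning with it, z up. Clockwise from above tightens; 0.15 to 0.75 turn until the jaw touches. Free turning takes a steady 0.42 N m (stiff, self-holding screw); each 100 N of clamping adds 0.19 N m: a rise of 0.25 N m (0.17 to 0.38) is a proper clamp.
- t_ball (a point): Centre of one of the bar's two end balls (19 mm), 60 mm from the bar's centre along its x axis. The steel bar is 12 mm thick; under its middle a 12 mm neck goes down, and the 19 mm thick screw begins 23 mm below the bar's centre.
- damper: Shock absorber, loose, 0.65 to 0.92 kg: grey tube of 42 mm diameter lying in the V. Origin on its axis in the seating face of its ring; its y axis points to its closed end, as the vise's y does. Ring 68 mm diameter, y 0 to 8 mm; tube y +78 to -198 mm, then a 13 mm rod. At the start the ring is 12 to 32 mm from the vise's side; home, this origin meets jaw_side. It slides with 4 to 10 N.
- damper_end (a point): Centre of the damper's flat closed end, on its axis 78 mm from the ring's seating face and 70 mm above the bench; the place to push. The clear tube between ring and end is 70 mm long.
- wrench: Bystander: steel combination wrench, 190 x 38 x 7 mm, lying beyond the vise; origin at the centre of its underside.
- screwdriver: Bystander: screwdriver with a black handle, 190 mm long, 26 mm thick, lying on the robot's side of the vise; origin at the centre of its underside.
- bearing: Bystander: steel bearing ring, 52 mm outside, 25 mm inside, 15 mm high, lying near the vise's foot; origin at the centre of its underside.
- hammer: Bystander: hammer with a wooden handle, 270 mm long, to the right of the robot; origin at the centre of its underside.
- spray_can: Bystander: aluminium spray can, 65 mm in diameter, 190 mm high, far left; origin at the centre of its underside.
- oil_bottle: Bystander: yellow oil bottle, 68 mm in diameter, 180 mm high, far right; origin at the centre of its underside.
- grease_jar: Bystander: grease jar, 80 mm in diameter, 75 mm high, on the left; origin at the centre of its underside.
- nut_tray: Bystander: sheet-steel tray with nuts, 130 x 100 x 28 mm, on the left near the robot; origin at the centre of its underside.
Not all that is in view belongs to the job. Leave any purple look-alike of the vise alone.

How it is judged:
On the way, in this order (a step that is already met when the one before it is completed fails the run):
1. the damper lies in the V with its ring home against the side of the vise, at rest (y of damper in the frame of vise between 0.025 and 0.0305 m and z of damper in the frame of vise between 0.065 and 0.075 m and linear speed of damper below 0.02 m/s), for 0.2 s.
2. the jaw presses on the damper with a clamping force (contact force between jaw and damper above 80 N and y of damper in the frame of vise between 0.025 and 0.0305 m), for 0.3 s.
At the end, for the whole second after the job is handed in: the damper is at rest in the V with its ring within 2.5 mm of the side of the vise, and the jaw still clamps it with 80 to 210 N after the handle has been let go (all of step 2 and z of damper in the frame of vise between 0.065 and 0.075 m and linear speed of damper below 0.02 m/s and contact force between jaw and damper below 210 N); the robot touches nothing.
It fails at once if the tube is crushed: the jaw presses on it with over 210 N (contact force between jaw and damper above 210 N).
It fails at once if a bystander is moved by more than 40 mm (distance of any of wrench, screwdriver, bearing, hammer, spray_can, oil_bottle, grease_jar, nut_tray from where it was at the start of the episode above 0.04 m).
It also fails if it takes over 72 s, if anything falls off the work surface, if the arm or the gripper's body presses on something with over 40 N, if the wrist force passes 120 N, or if a joint passes its speed limit or range.

## Working session

There is one attempt and no reset: what is moved stays moved. The work goes in short steps, Python scripts to look and compute and a tool call to move; the robot and the scene stay as the last step left them, time stands still between calls to the robot, and variables do not carry over. Pictures are saved under pics/ and viewed, at most 10 in all, crops included, and the job is handed in when it is done.

Besides the shell and the picture viewer there is one more tool, called in YAML: its name, and indented under it one key for each argument. jog_arm: Moves the arm, as the interface text tells. Shifts and turns lie within -1 to 1; 1 stands for 0.25 m of shift or 180 degrees of turn. Its arguments: {"type":"object","properties":{"increments":{"type":"array"},"force":{"type":"number"}},"required":["increments"]}

```bash
mkdir -p pics; ls; python3 - <<'E'
from workcell import env,cams,spotter
import cv2,numpy as np
s=env.get_state(); print({k:np.round(v,3).tolist() for k,v in s.items()})
ims=[]
for n in ["scene","top"]:
    c=cams.read_camera(n); ims.append(c["pixels"]); print(n,c["fx"],c["fy"],c["cx"],c["cy"],c["k1"],c["xyz"],c["attitude"])
    for t in ["vise","jaw_side","boss_top","t_bar","t_ball","damper","damper_end","wrench","screwdriver","bearing","hammer"]:
        print(t,[(np.round(d["uv"]).tolist(),round(d["conf"],2)) for d in spotter.landmark_of(t,n)][:3])
    cv2.imwrite(f"pics/{n}.png",cv2.resize(c["pixels"][:,:,::-1],(800,600)))
print(cams.read_camera("wrist")["mount"])
E
```

```text
pics
{'clock': 0.0, 'joint_pos': [-1.315, 0.314, 0.045, 1.304, 0.0, 1.431], 'qvel': [0.001, 0.001, -0.002, -0.0, -0.001, -0.002], 'tau': [-0.001, -48.062, 29.853, 0.019, -0.0, 0.0], 'tcp_pos': [0.222, -0.53, 0.23], 'orientation': [-0.001, 0.98, 0.197, -0.0], 'wrist_force': [-0.676, -0.458, -0.26], 'ft_torque': [0.027, -0.075, 0.026], 'grip_force': 0.0, 'finger_gap': 0.085}
scene 460.2022426335611 460.2022426335611 258.14824586821237 189.7120116065238 -0.00905783120523726 [ 1.4159771  -0.707391    1.03800281] [-0.40376197  0.79431756  0.40880073 -0.19727607]
vise [([162.0, 220.0], 0.91), ([248.0, 253.0], 0.89)]
jaw_side [([255.0, 226.0], 0.73), ([170.0, 195.0], 0.62)]
boss_top [([247.0, 203.0], 0.92), ([155.0, 176.0], 0.75)]
t_bar [([156.0, 152.0], 0.52), ([246.0, 189.0], 0.46)]
t_ball [([229.0, 196.0], 0.78), ([166.0, 164.0], 0.5)]
damper [([258.0, 227.0], 0.78)]
damper_end [([272.0, 214.0], 0.68)]
wrench [([272.0, 270.0], 0.66)]
screwdriver [([204.0, 249.0], 0.67), ([247.0, 230.0], 0.67), ([243.0, 190.0], 0.67)]
bearing [([302.0, 236.0], 0.48)]
hammer [([116.0, 261.0], 0.94)]
top 45
[... 157 characters left out ...]
70532936 -0.06478956]
vise [([273.0, 175.0], 0.89)]
jaw_side [([267.0, 178.0], 0.89), ([147.0, 246.0], 0.6)]
boss_top [([276.0, 169.0], 0.75), ([324.0, 262.0], 0.45)]
t_bar [([275.0, 161.0], 0.62)]
t_ball []
damper [([257.0, 177.0], 0.7)]
damper_end [([238.0, 186.0], 0.56)]
wrench [([271.0, 146.0], 0.83)]
screwdriver [([307.0, 205.0], 0.79), ([257.0, 178.0], 0.18)]
bearing [([226.0, 163.0], 0.57)]
hammer [([381.0, 230.0], 0.8)]
[[ 3.19808807e-04 -9.60525115e-01 -2.78193099e-01  7.18394545e-02]
 [ 9.99999924e-01  2.44994216e-04  3.03694397e-04 -8.47856093e-04]
 [-2.23550395e-04 -2.78193175e-01  9.60525121e-01 -1.42586030e-01]
 [ 0.00000000e+00  0.00000000e+00  0.00000000e+00  1.00000000e+00]]
```

View pics/scene.png

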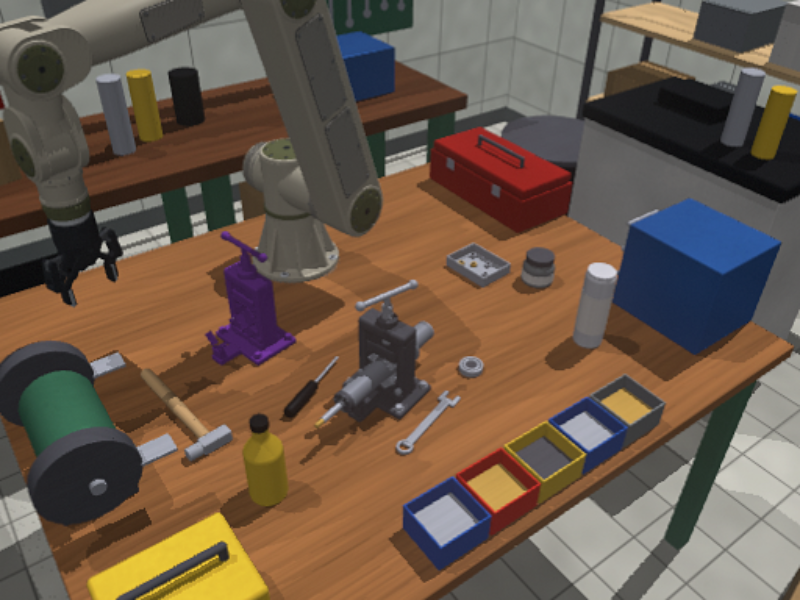

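View pics/top.png

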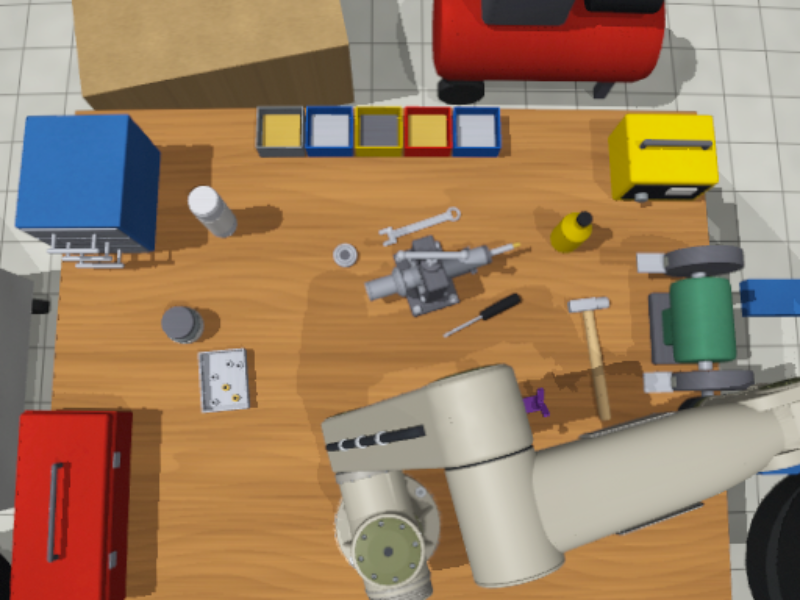

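```bash
cat > h.py <<'E'
import numpy as np,cv2
from scipy.spatial.transform import Rotation as R
from workcell import env,cams,spotter
def rot(q): return R.from_quat([q[1],q[2],q[3],q[0]])
def cam(n):
    s=env.get_state(); c=cams.read_camera(n)
    if n=="wrist":
        T=np.eye(4);T[:3,:3]=rot(s["orientation"]).as_matrix();T[:3,3]=s["tcp_pos"]
        M=T@np.array(c["mount"]); c["P"],c["A"]=M[:3,3],M[:3,:3]
    else: c["P"],c["A"]=np.array(c["xyz"]),rot(c["attitude"]).as_matrix()
    return c
def K(c): return np.array([[c["fx"],0,c["cx"]],[0,c["fy"],c["cy"]],[0,0,1]])
def ray(c,uv):
    p=cv2.undistortPoints(np.array([[uv]],float),K(c),np.array([c["k1"],0,0,0]))[0,0]
    d=c["A"]@np.r_[p,1]; return d/np.linalg.norm(d)
def atz(c,uv,z):
    d=ray(c,uv); return c["P"]+d*(z-c["P"][2])/d[2]
def proj(c,X):
    X=np.atleast_2d(X).astype(float); A=c["A"].T
    return cv2.projectPoints((X-c["P"])@A.T,np.zeros(3),np.zeros(3),K(c),np.array([c["k1"],0,0,0.]))[0][:,0]
E
python3 - <<'E'
from h import *
np.set_printoptions(precision=4,suppress=True)
Z=dict(vise=0,jaw_side=.07,boss_top=.19,t_bar=.2425,t_ball=.2425,damper=.07,damper_end=.07,wrench=0,bearing=0,screwdriver=0,hammer=0)
for n in ["scene","top"]:
    c=cam(n)
    for t,z in Z.items():
        for d in spotter.landmark_of(t,n)[:2]: print(n,t,round(d["conf"],2),atz(c,d["uv"],z))
E
```

```text
scene vise 0.8 [ 0.5491 -0.0919  0.    ]
scene vise 0.63 [ 0.2296 -0.2396  0.    ]
scene jaw_side 0.97 [ 0.2249 -0.2043  0.07  ]
scene jaw_side 0.91 [ 0.5255 -0.0548  0.07  ]
scene boss_top 0.9 [ 0.2511 -0.257   0.19  ]
scene boss_top 0.8 [ 0.5278 -0.0887  0.19  ]
scene t_bar 0.61 [ 0.5486 -0.1053  0.2425]
scene t_bar 0.59 [ 0.2339 -0.2283  0.2425]
scene t_ball 0.62 [ 0.5461 -0.1598  0.2425]
scene t_ball 0.62 [ 0.8309 -0.2217  0.2425]
scene damper 0.82 [ 0.5167 -0.0437  0.07  ]
scene damper_end 0.73 [0.5096 0.042  0.07  ]
scene bearing 0.24 [ 0.4493 -0.0101  0.    ]
scene screwdriver 0.65 [ 0.4397 -0.2025  0.    ]
scene screwdriver 0.51 [ 0.4595 -0.0018  0.    ]
scene hammer 0.62 [ 0.3603 -0.4592  0.    ]
top vise 0.86 [ 0.5423 -0.0901  0.    ]
top vise 0.29 [ 0.5284 -0.0551  0.    ]
top jaw_side 0.8 [ 0.5131 -0.0619  0.07  ]
top boss_top 0.79 [ 0.5345 -0.0904  0.19  ]
top boss_top 0.66 [ 0.2448 -0.2294  0.19  ]
top t_bar 0.57 [ 0.5362 -0.0904  0.2425]
top t_ball 0.76 [ 0.5325 -0.1417  0.2425]
top damper 0.9 [ 0.5159 -0.0273  0.07  ]
top damper_end 0.68 [ 0.5172 -0.0562  0.07  ]
top damper_end 0.59 [0.4992 0.0381 0.07  ]
top wrench 0.79 [ 0.6474 -0.0713  0.    ]
top wrench 0.58 [ 0.6296 -0.4059  0.    ]
top bearing 0.57 [ 0.357  -0.4606 -0.    ]
top bearing 0.33 [ 0.6274 -0.4069  0.    ]
top hammer 0.73 [ 0.3633 -0.4573  0.    ]
```

The vise to use is the dark one at scene px (385,360) and top px (430,275), at about (0.538, -0.090) m with yaw near 16°. The T-bar runs roughly along world y, and the purple look-alike is nearer the robot. I'll move to a hover above the damper's closed end.

jog_arm:
  increments:
    - [[0, 0, -0.17, 0, 0, 0, 255], [0, 0, -0.17, 0, 0, 0, 255], [0, 0, -0.17, 0, 0, 0, 255], [0, 0, -0.17, 0, 0, 0, 255], [0.127, -0.123, 0, 0, 0, 0, 255], [0.127, -0.123, 0, 0, 0, 0, 255], [0.127, -0.123, 0, 0, 0, 0, 255], [0.127, -0.123, 0, 0, 0, 0, 255], [0.127, -0.123, 0, 0, 0, 0, 255], [0.127, -0.123, 0, 0, 0, 0, 255], [0.127, -0.123, 0, 0, 0, 0, 255], [0.127, -0.123, 0, 0, 0, 0, 255], [0.127, -0.123, 0, 0, 0, 0, 255], [0.127, -0.123, 0, 0, 0, 0, 255], [0.127, -0.123, 0, 0, 0, 0, 255], [0.127, -0.123, 0, 0, 0, 0, 255], [0.127, -0.123, 0, 0, 0, 0, 255], [0.127, -0.123, 0, 0, 0, 0, 255], [0.127, -0.123, 0, 0, 0, 0, 255], [0.127, -0.123, 0, 0, 0, 0, 255]]

```text
clock: 4.45
tcp_pos: [0.5011, 0.1212, 0.4015]
orientation: [0.0, 0.98, 0.197, 0.0]
wrist_force: [0.3, -0.5, 1.2]
finger_gap: 0.0001
grip_force: 0.0
```

jog_arm:
  increments:
    - [[0, 0, 0, 0, 0, -0.042, 255], [0, 0, 0, 0, 0, -0.042, 255], [0, 0, 0, 0, 0, -0.042, 255], [0, 0, 0, 0, 0, -0.042, 255], [0, 0, 0, 0, 0, -0.042, 255], [0, 0, 0, 0, 0, -0.042, 255], [0, 0, 0, 0, 0, -0.042, 255], [0, 0, 0, 0, 0, -0.042, 255], [0, 0, 0, 0, 0, -0.042, 255], [0, 0, 0, 0, 0, -0.042, 255], [0, 0, 0, 0, 0, -0.042, 255], [0, 0, 0, 0, 0, 0, 255], [0, 0, 0, 0, 0, 0, 255]]

```text
clock: 5.75
tcp_pos: [0.5007, 0.1192, 0.4013]
orientation: [0.0, 0.604, 0.797, -0.0]
wrist_force: [0.2, 0.3, -0.1]
finger_gap: 0.0
grip_force: 0.0
```

```bash
python3 - <<'E'
from h import *
np.set_printoptions(precision=4,suppress=True)
s=env.get_state(); print(s["clock"],s["joint_pos"],s["tcp_pos"],s["orientation"])
Z=dict(vise=0,jaw_side=.07,boss_top=.19,t_bar=.2425,t_ball=.2425,damper=.07,damper_end=.07,wrench=0,bearing=0)
for n in ["wrist","top","scene"]:
    c=cam(n)
    if n!="scene": cv2.imwrite(f"pics/{n}2.png",c["pixels"][:,:,::-1] if n=="wrist" else cv2.resize(c["pixels"][120:240,190:340,::-1],None,fx=5,fy=5,interpolation=2))
    for t,z in Z.items():
        for d in spotter.landmark_of(t,n)[:2]: print(n,t,round(d["conf"],2),np.round(d["uv"]),atz(c,d["uv"],z))
E
```

```text
5.75 [ 0.0778  0.2096  0.3231  1.6843 -0.0001  1.3753] [0.5007 0.1192 0.4013] [ 0.0001  0.6042  0.7968 -0.    ]
wrist vise 0.86 [ 60. 287.] [ 0.2377 -0.2343  0.    ]
wrist jaw_side 0.73 [ 36. 297.] [ 0.2328 -0.2096  0.07  ]
wrist damper 0.93 [233. 247.] [ 0.5183 -0.0347  0.07  ]
wrist damper_end 0.6 [231. 191.] [0.4922 0.0498 0.07  ]
wrist wrench 0.97 [310. 269.] [ 0.6657 -0.0725  0.    ]
wrist bearing 0.92 [298. 168.] [0.5885 0.0957 0.    ]
top vise 0.97 [272. 176.] [ 0.5391 -0.0865  0.    ]
top vise 0.55 [315. 263.] [ 0.2364 -0.2307  0.    ]
top jaw_side 0.96 [309. 265.] [ 0.2305 -0.2001  0.07  ]
top jaw_side 0.82 [264. 179.] [ 0.5155 -0.0545  0.07  ]
top boss_top 0.95 [275. 166.] [ 0.5367 -0.0849  0.19  ]
top boss_top 0.77 [325. 264.] [ 0.2337 -0.2322  0.19  ]
top t_bar 0.73 [279. 163.] [ 0.5325 -0.0915  0.2425]
top t_bar 0.6 [326. 262.] [ 0.2387 -0.2269  0.2425]
top t_ball 0.59 [294. 163.] [ 0.5331 -0.1393  0.2425]
top t_ball 0.52 [324. 240.] [ 0.3013 -0.2218  0.2425]
top damper 0.91 [257. 176.] [ 0.5282 -0.0294  0.07  ]
top damper_end 0.75 [237. 186.] [0.4924 0.0375 0.07  ]
top 
[... 233 characters left out ...]
49.] [ 0.5353 -0.0893  0.    ]
scene jaw_side 0.85 [168. 197.] [ 0.2286 -0.2069  0.07  ]
scene jaw_side 0.44 [270. 210.] [0.4844 0.0396 0.07  ]
scene boss_top 0.71 [156. 174.] [ 0.2477 -0.2452  0.19  ]
scene boss_top 0.65 [247. 202.] [ 0.5304 -0.0883  0.19  ]
scene t_bar 0.73 [257. 224.] [ 0.6771 -0.1569  0.2425]
scene t_bar 0.68 [157. 156.] [ 0.2256 -0.2247  0.2425]
scene t_ball 0.77 [228. 194.] [ 0.5263 -0.149   0.2425]
scene t_ball 0.58 [168. 165.] [ 0.2947 -0.2213  0.2425]
scene damper 0.73 [247. 191.] [0.354  0.0375 0.07  ]
scene damper_end 0.88 [270. 211.] [0.4907 0.0339 0.07  ]
scene wrench 0.8 [272. 268.] [ 0.6483 -0.0759  0.    ]
scene bearing 0.46 [299. 232.] [0.5665 0.1022 0.    ]
```

View pics/wrist2.png

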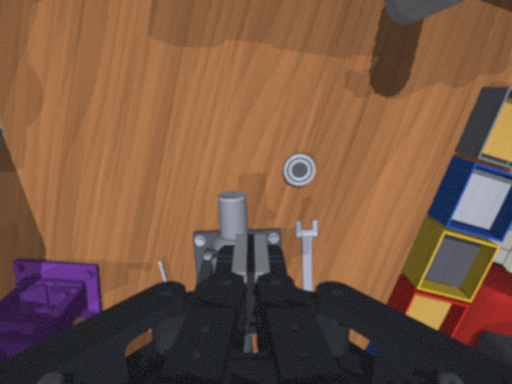

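The wrist view shows the damper's closed end at px (233,194) with its axis almost vertical in the picture. The vise foot's near edge runs from (194,234) to (282,230), and the bearing is at (299,170).

View pics/top2.png

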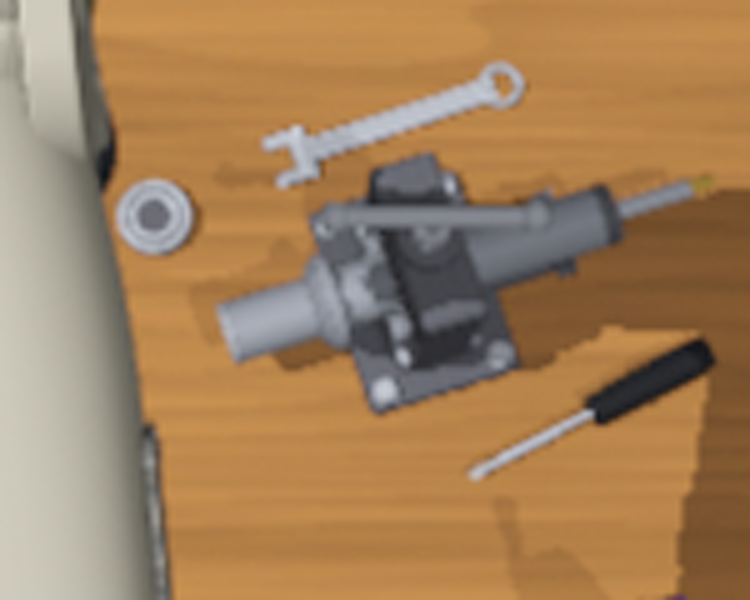

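```bash
python3 - <<'E'
from h import *
np.set_printoptions(precision=4,suppress=True)
c=cam("wrist")
a,b=atz(c,(194,234),.014),atz(c,(282,230),.014); print("foot",a,b,np.linalg.norm(b-a),np.degrees(np.arctan2(*(b-a)[1::-1])))
m=(a+b)/2;d=(b-a)/np.linalg.norm(b-a);vy=np.array([-d[1],d[0],0]);print("vise centre",m-.055*vy)
g=cv2.cvtColor(c["pixels"],cv2.COLOR_RGB2GRAY).astype(int)
for r in (200,208,216,224): print(r,g[r,210:258].tolist())
for col in (226,233,240): print(col,g[182:204,col].tolist())
for n in ["top","wrist"]:
  c=cam(n)
  for t in ["damper","t_bar"]:
    for o in spotter.cut_out(t,n)[:1]:
      ys,xs=np.nonzero(o["region"]);
      if len(xs)<10: continue
      P=np.array([atz(c,(x,y),.07 if t=="damper" else .2425)[:2] for x,y in zip(xs,ys)])
      w,V=np.linalg.eigh(np.cov(P.T)); v=V[:,1]
      q=(P-P.mean(0))@v; print(n,t,o["conf"],len(xs),P.mean(0),np.degrees(np.arctan2(v[1],v[0]))%180,q.min(),q.max())
E
```

```text
foot [ 0.4531 -0.0569  0.014 ] [ 0.5935 -0.0094  0.014 ] 0.1481723296504708 18.705969800236492
vise centre [ 0.541  -0.0852  0.014 ]
200 [130, 125, 127, 126, 129, 129, 129, 119, 110, 119, 131, 143, 151, 159, 161, 167, 166, 166, 171, 173, 176, 177, 177, 176, 169, 164, 158, 157, 156, 145, 137, 130, 124, 111, 99, 93, 99, 114, 116, 112, 109, 110, 110, 109, 108, 106, 104, 105]
208 [129, 128, 131, 127, 129, 127, 123, 118, 107, 107, 116, 121, 131, 141, 141, 147, 149, 151, 150, 153, 153, 153, 151, 151, 148, 149, 145, 145, 142, 133, 129, 126, 118, 114, 103, 100, 95, 103, 111, 110, 112, 113, 106, 107, 107, 107, 107, 109]
216 [129, 131, 134, 128, 127, 124, 122, 117, 110, 106, 108, 119, 128, 136, 140, 144, 146, 152, 153, 154, 150, 153, 153, 150, 149, 146, 145, 146, 139, 136, 131, 130, 123, 115, 109, 99, 94, 100, 108, 108, 109, 109, 103, 108, 106, 109, 112, 117]
224 [130, 126, 124, 121, 123, 121, 119, 120, 112, 108, 108, 116, 125, 131, 138, 142, 142, 150, 149, 153, 152, 154, 151, 150, 148, 149, 148, 144, 143, 138, 136, 130, 125, 117, 111, 98, 95, 95, 105, 107, 108, 105, 106, 111, 113, 116, 116, 118]
226 [125, 129, 129, 131, 132, 128, 127, 128, 126, 115, 104, 103, 102, 101, 102, 102, 125, 155, 166, 157, 152, 147]
233 [130, 130, 130, 129, 130, 131, 130, 129, 122, 109, 103, 106, 102, 97, 94, 99, 131, 166, 176, 164, 154, 154]
240 [109, 112, 112, 110, 113, 111, 111, 109, 111, 108, 106, 99, 101, 103, 111, 124, 145, 147, 137, 129, 130, 130]
top damper 0.81 833 [ 0.5359 -0.0929] 107.51060646750871 -0.19951438241558211 0.14275261987674948
top t_bar 0.5 227 [ 0.5346 -0.0877] 90.46485530489952 -0.06533006279994841 0.06988369233227562
wrist damper 0.93 1594 [ 0.5112 -0.0091] 110.61297295848429 -0.22368130174076048 0.061805160005459735
```

Top crop: the bar runs almost along world y (90.5°), centred near (0.535, -0.088), and the damper's axis is at about 107.7°. Next I'll refine the end face and work out the approach.

```bash
python3 - <<'E'
from h import *
np.set_printoptions(precision=4,suppress=True)
c=cam("wrist")
e1,e2=atz(c,(232.5,198.3),.091),atz(c,(232.5,191),.049); print(e1,e2)
a,b=atz(c,(232,200),.075),atz(c,(232.8,226),.075);d=a-b;print("axis dir",np.degrees(np.arctan2(d[1],d[0])))
E=(e1+e2)/2; y=np.radians(107.7); vy=np.array([np.cos(y),np.sin(y),0]);vx=np.array([vy[1],-vy[0],0])
V=np.array([.537,-.0885,0]); print("end in vise",(E-V)@vx,(E-V)@vy)
T=E+vy*.035; T[2]=.065
s=env.get_state(); Rm=rot(s["orientation"]).as_matrix()
print(T,"shift in tool units",Rm.T@(T-s["tcp_pos"])/.25)
E
```

```text
[0.4968 0.0459 0.091 ] [0.4952 0.0439 0.049 ]
axis dir 106.67326652342996
end in vise 0.0014977574406898624 0.13956359779343144
[0.4854 0.0783 0.065 ] shift in tool units [-0.1408 -0.104   1.3451]
```

jog_arm:
  increments:
    - [[-0.14, -0.104, 0, 0, 0, 0, 255], [0, 0, 0.192, 0, 0, -0.011, 255], [0, 0, 0.192, 0, 0, 0, 255], [0, 0, 0.192, 0, 0, 0, 255], [0, 0, 0.192, 0, 0, 0, 255], [0, 0, 0.192, 0, 0, 0, 255], [0, 0, 0.192, 0, 0, 0, 255], [0, 0, 0.192, 0, 0, 0, 255], [0, 0, 0, 0, -0.0417, 0, 255], [0, 0, 0, 0, -0.0417, 0, 255], [0, 0, 0, 0, 0, 0, 255], [0, 0, 0, 0, 0, 0, 255]]

```text
clock: 8.85
tcp_pos: [0.4851, 0.0793, 0.0652]
orientation: [0.105, 0.583, 0.802, -0.076]
wrist_force: [0.2, -0.1, -0.7]
finger_gap: 0.0
grip_force: 0.0
```

```bash
python3 - <<'E'
from h import *
np.set_printoptions(precision=4,suppress=True)
s=env.get_state(); print(s["tcp_pos"],s["wrist_force"],rot(s["orientation"]).as_matrix())
c=cam("wrist"); cv2.imwrite("pics/w3.png",c["pixels"][:,:,::-1])
E
```

```text
[0.4851 0.0793 0.0652] [ 0.2    -0.1249 -0.7364] [[-0.2977  0.9514  0.0789]
 [ 0.9194  0.3079 -0.2448]
 [-0.2572 -0.0003 -0.9663]]
```

View pics/w3.png

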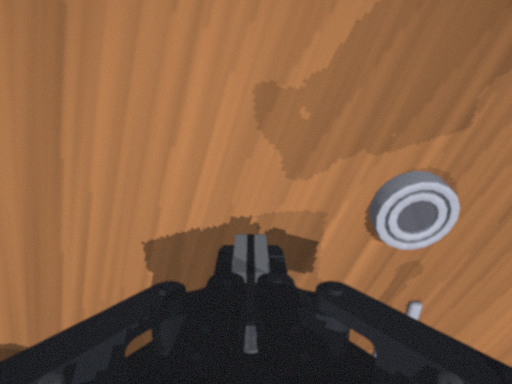

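Only the fingertips show, at px (250,250), and they are clear of the bearing at (415,210). Pushing along -vise y.

jog_arm:
  increments:
    - [[-0.0116, 0, 0.0031, 0, 0, 0, 255], [-0.0116, 0, 0.0031, 0, 0, 0, 255], [-0.0116, 0, 0.0031, 0, 0, 0, 255], [-0.0116, 0, 0.0031, 0, 0, 0, 255], [-0.0116, 0, 0.0031, 0, 0, 0, 255], [-0.0116, 0, 0.0031, 0, 0, 0, 255], [-0.0116, 0, 0.0031, 0, 0, 0, 255], [-0.0116, 0, 0.0031, 0, 0, 0, 255], [-0.0116, 0, 0.0031, 0, 0, 0, 255], [-0.0116, 0, 0.0031, 0, 0, 0, 255], [-0.0116, 0, 0.0031, 0, 0, 0, 255], [-0.0116, 0, 0.0031, 0, 0, 0, 255]]

```text
clock: 10.1
tcp_pos: [0.4956, 0.0463, 0.0649]
orientation: [0.104, 0.583, 0.802, -0.075]
wrist_force: [-2.4, 9.1, 3.1]
finger_gap: 0.0
grip_force: 5.0
```

jog_arm:
  increments:
    - [[-0.0116, 0, 0.0031, 0, 0, 0, 255], [-0.0116, 0, 0.0031, 0, 0, 0, 255]]

```text
clock: 10.3
tcp_pos: [0.4974, 0.0407, 0.065]
orientation: [0.104, 0.583, 0.802, -0.075]
wrist_force: [-3.9, 9.1, 3.8]
finger_gap: -0.0003
grip_force: 5.2
```

jog_arm:
  increments:
    - [[-0.0077, 0, 0.0021, 0, 0, 0, 255], [-0.0077, 0, 0.0021, 0, 0, 0, 255]]

```text
clock: 10.5
tcp_pos: [0.4986, 0.037, 0.065]
orientation: [0.104, 0.583, 0.802, -0.075]
wrist_force: [-3.0, 10.3, 4.2]
finger_gap: 0.0003
grip_force: 5.4
```

jog_arm:
  increments:
    - [[-0.0077, 0, 0.0021, 0, 0, 0, 255], [-0.0077, 0, 0.0021, 0, 0, 0, 255], [-0.0077, 0, 0.0021, 0, 0, 0, 255], [-0.0077, 0, 0.0021, 0, 0, 0, 255]]

```text
clock: 10.9
tcp_pos: [0.5009, 0.0296, 0.065]
orientation: [0.103, 0.583, 0.802, -0.075]
wrist_force: [-3.9, 11.0, 3.7]
finger_gap: -0.0
grip_force: 5.8
```

jog_arm:
  increments:
    - [[-0.0058, 0, 0.0015, 0, 0, 0, 255], [-0.0058, 0, 0.0015, 0, 0, 0, 255]]

```text
clock: 11.1
tcp_pos: [0.5019, 0.0268, 0.065]
orientation: [0.103, 0.583, 0.802, -0.075]
wrist_force: [-3.2, 10.6, 5.1]
finger_gap: -0.0001
grip_force: 5.8
```

jog_arm:
  increments:
    - [[-0.0058, 0, 0.0015, 0, 0, 0, 255]]

```text
clock: 11.2
tcp_pos: [0.5023, 0.0254, 0.0651]
orientation: [0.103, 0.583, 0.802, -0.075]
wrist_force: [-3.5, 11.3, 5.5]
finger_gap: 0.0002
grip_force: 5.8
```

jog_arm:
  increments:
    - [[-0.0058, 0, 0.0015, 0, 0, 0, 255]]

```text
clock: 11.3
tcp_pos: [0.5028, 0.0241, 0.0651]
orientation: [0.103, 0.583, 0.802, -0.075]
wrist_force: [-5.6, 13.8, 7.0]
finger_gap: 0.0001
grip_force: 7.5
```

jog_arm:
  increments:
    - [[-0.0058, 0, 0.0015, 0, 0, 0, 255]]

```text
clock: 11.4
tcp_pos: [0.5028, 0.0239, 0.065]
orientation: [0.102, 0.583, 0.803, -0.074]
wrist_force: [-7.3, 20.1, 10.3]
finger_gap: 0.0002
grip_force: 10.8
```

jog_arm:
  increments:
    - [[-0.0058, 0, 0.0015, 0, 0, 0, 255]]

```text
clock: 11.5
tcp_pos: [0.5028, 0.0238, 0.0649]
orientation: [0.101, 0.583, 0.803, -0.073]
wrist_force: [-9.2, 26.2, 13.2]
finger_gap: -0.0001
grip_force: 13.7
```

The ring is home: the TCP stopped moving while the force climbed to about 30 N. I'll back off, rise, and turn ready for the bar.

jog_arm:
  increments:
    - [[0, 0, 0, 0, 0, 0, 255], [0, 0, 0, 0, 0, 0, 255], [0.03, 0, -0.008, 0, 0, 0, 255], [0.125, 0, -0.033, 0, 0, 0, 255], [-0.0497, 0, -0.1855, 0, 0, 0, 255], [-0.0497, 0, -0.1855, 0, 0, 0, 255], [-0.0497, 0, -0.1855, 0, 0, 0, 255], [-0.0497, 0, -0.1855, 0, 0, 0, 255], [-0.0497, 0, -0.1855, 0, 0, 0, 255], [-0.0497, 0, -0.1855, 0, 0, 0, 255], [-0.0497, 0, -0.1855, 0, 0, 0, 255], [0, 0, 0, 0, 0.0405, 0, 0], [0, 0, 0, 0, 0.0405, 0, 0]]

```text
clock: 12.8
tcp_pos: [0.493, 0.0579, 0.4041]
orientation: [0.004, 0.588, 0.809, 0.001]
wrist_force: [1.0, 0.1, -0.6]
finger_gap: 0.0285
grip_force: 0.0
```

jog_arm:
  increments:
    - [[0, 0, 0, 0, 0, -0.0451, 0], [0, 0, 0, 0, 0, -0.0451, 0], [0, 0, 0, 0, 0, -0.0451, 0], [0, 0, 0, 0, 0, -0.0451, 0], [0, 0, 0, 0, 0, -0.0451, 0], [0, 0, 0, 0, 0, -0.0451, 0], [0, 0, 0, 0, 0, -0.0451, 0], [0, 0, 0, 0, 0, -0.0451, 0], [0, 0, 0, 0, 0, -0.0451, 0], [0, 0, 0, 0, 0, -0.0451, 0], [0, 0, 0, 0, 0, -0.0451, 0], [0, 0, 0, 0, 0, -0.0451, 0], [0, 0, 0, 0, 0, -0.0451, 0], [0, 0, 0, 0, 0, -0.0451, 0], [0, 0, 0, 0, 0, -0.0451, 0], [0, 0, 0, 0, 0, -0.0451, 0], [0, 0, 0, 0, 0, -0.0451, 0], [0, 0, 0, 0, 0, -0.0451, 0], [0, 0, 0, 0, 0, -0.0451, 0], [0, 0, 0, 0, 0, -0.0451, 0]]

```text
clock: 14.8
tcp_pos: [0.4923, 0.0565, 0.4012]
orientation: [0.002, 0.71, -0.704, 0.004]
wrist_force: [-1.4, -0.1, -0.7]
finger_gap: 0.0851
grip_force: 0.0
```

jog_arm:
  increments:
    - [[0.173, -0.086, 0, 0, 0, 0, 0], [0.173, -0.086, 0, 0, 0, 0, 0], [0, 0, 0, 0, 0, 0, 0], [0, 0, 0, 0, 0, 0, 0]]

```text
clock: 15.2
tcp_pos: [0.5357, -0.0308, 0.4012]
orientation: [0.002, 0.707, -0.707, 0.003]
wrist_force: [-0.3, -0.4, -0.1]
finger_gap: 0.0854
grip_force: 0.0
```

```bash
python3 - <<'E'
from h import *
np.set_printoptions(precision=4,suppress=True)
s=env.get_state(); print(s["tcp_pos"],s["joint_pos"],s["orientation"])
c=cam("wrist"); cv2.imwrite("pics/w4.png",c["pixels"][:,:,::-1])
for t,z in dict(t_bar=.2425,t_ball=.2425,boss_top=.19,jaw_side=.07,damper=.07).items():
    for d in spotter.landmark_of(t,"wrist")[:2]: print(t,round(d["conf"],2),np.round(d["uv"],1),atz(c,d["uv"],z))
E
```

```text
[ 0.5357 -0.0308  0.4012] [-0.2032  0.255   0.3818  1.6954 -0.0068 -1.7746] [ 0.0022  0.7073 -0.7069  0.0028]
t_bar 0.95 [251.1 112.8] [ 0.5359 -0.085   0.2425]
t_bar 0.57 [250.1  36.8] [ 0.5368 -0.1463  0.2425]
t_ball 0.77 [248.9  34.9] [ 0.5378 -0.1477  0.2425]
boss_top 0.75 [252.6 108. ] [ 0.5342 -0.0874  0.19  ]
jaw_side 0.93 [485.1  14.7] [ 0.2327 -0.2038  0.07  ]
damper 0.59 [259.  126.4] [ 0.5245 -0.0588  0.07  ]
```

View pics/w4.png

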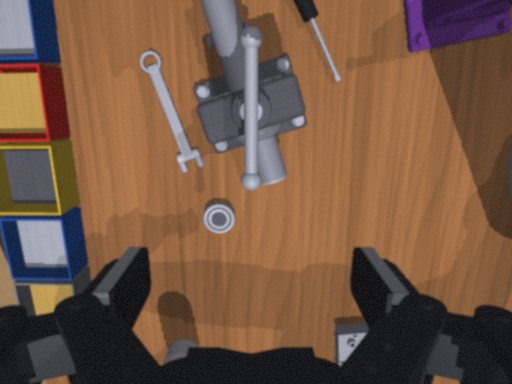

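The bar runs from a ball at px (251,36) to one at (251.5,181), with the boss around (252,110).

```bash
python3 - <<'E'
from h import *
np.set_printoptions(precision=4,suppress=True)
c=cam("wrist"); g=cv2.cvtColor(c["pixels"],cv2.COLOR_RGB2HSV)
# subpixel ball centres: low-saturation bright blobs
for y0 in (36,181):
    p=c["pixels"][y0-14:y0+15,237:266]; cs=cv2.HoughCircles(cv2.resize(cv2.cvtColor(p,cv2.COLOR_RGB2GRAY),None,fx=4,fy=4,interpolation=2),cv2.HOUGH_GRADIENT,1,200,param1=80,param2=8,minRadius=28,maxRadius=56)
    print(y0, None if cs is None else cs[0][0]/4+np.array([237-.4,y0-14-.4,0]))
for z in (.2405,.2425,.2445):
    a,b=atz(c,(251,36),z),atz(c,(251.5,181),z); print(z,a,b,np.linalg.norm(a-b),(a+b)/2,np.degrees(np.arctan2(*(b-a)[1::-1])))
E
```

```text
36 None
181 None
0.2405 [ 0.5363 -0.1453  0.2405] [ 0.5351 -0.0212  0.2405] 0.1241056530857041 [ 0.5357 -0.0833  0.2405] 90.52779254751141
0.2425 [ 0.5363 -0.145   0.2425] [ 0.5352 -0.0217  0.2425] 0.12329209730980825 [ 0.5357 -0.0834  0.2425] 90.52779254751142
0.2445 [ 0.5363 -0.1447  0.2445] [ 0.5352 -0.0222  0.2445] 0.12247854153391237 [ 0.5357 -0.0834  0.2445] 90.52779254751142
```

```bash
python3 - <<'E'
from h import *
np.set_printoptions(precision=4,suppress=True)
c=cam("wrist"); g=cv2.cvtColor(c["pixels"],cv2.COLOR_RGB2GRAY).astype(int)
print(g[22:52,251].tolist(), g[168:196,251].tolist())
for r in (34,37,40,70,150,178,181,184): print(r,g[r,236:268].tolist())
o=spotter.cut_out("t_bar","wrist")
for d in o[:2]:
    ys,xs=np.nonzero(d["region"]); print(d["conf"],len(xs),xs.min(),xs.max(),ys.min(),ys.max())
E
```

```text
[75, 80, 93, 100, 109, 106, 108, 112, 113, 115, 114, 118, 137, 170, 188, 196, 194, 193, 183, 177, 169, 163, 167, 174, 183, 180, 182, 183, 182, 183] [191, 189, 174, 148, 139, 145, 154, 168, 175, 181, 187, 188, 196, 200, 196, 187, 177, 165, 151, 135, 125, 120, 119, 118, 115, 119, 122, 117]
34 [139, 124, 103, 87, 79, 82, 90, 90, 94, 101, 102, 107, 108, 123, 133, 137, 133, 121, 115, 111, 108, 103, 102, 100, 94, 85, 81, 81, 74, 77, 76, 72]
37 [139, 128, 104, 90, 94, 109, 124, 128, 133, 131, 122, 123, 131, 155, 185, 196, 182, 152, 132, 128, 121, 112, 103, 95, 91, 87, 80, 81, 79, 79, 76, 73]
40 [142, 130, 112, 89, 93, 104, 120, 130, 137, 150, 153, 163, 166, 175, 183, 183, 184, 182, 175, 171, 160, 153, 143, 133, 122, 103, 87, 79, 80, 80, 71, 76]
70 [92, 89, 93, 97, 97, 96, 97, 98, 103, 121, 137, 153, 164, 172, 179, 182, 184, 181, 169, 159, 145, 121, 88, 67, 55, 60, 60, 57, 58, 60, 63, 59]
150 [110, 105, 107, 109, 104, 112, 114, 111, 112, 120, 139, 153, 167, 174, 183, 190, 187, 176, 168, 156, 143, 133, 137, 139, 146, 146, 151, 151, 155, 153, 155, 152]
178 [122, 124, 121, 119, 108, 106, 120, 135, 141, 149, 161, 164, 173, 179, 184, 187, 184, 179, 175, 168, 164, 157, 144, 138, 120, 111, 113, 121, 126, 131, 133, 138]
181 [122, 124, 121, 121, 121, 120, 122, 133, 146, 156, 164, 168, 178, 184, 193, 200, 198, 191, 185, 171, 166, 160, 149, 131, 120, 113, 121, 131, 140, 145, 153, 158]
184 [120, 122, 118, 122, 124, 124, 119, 124, 129, 142, 151, 158, 166, 171, 177, 177, 178, 175, 167, 161, 152, 143, 136, 131, 132, 126, 131, 136, 133, 131, 130, 127]
0.8 2452 239 262 24 187
```

jog_arm:
  increments:
    - [[0.1095, 0, 0, 0, 0, -0.003, 0], [0.1095, 0, 0, 0, 0, 0, 0], [0, 0, 0.172, 0, 0, 0, 0], [0, 0, 0.172, 0, 0, 0, 0], [0, 0, 0.172, 0, 0, 0, 0], [0, 0, 0.172, 0, 0, 0, 0], [0, 0, 0, 0, 0, 0, 0], [0, 0, 0, 0, 0, 0, 255], [0, 0, 0, 0, 0, 0, 255], [0, 0, 0, 0, 0, 0, 255], [0, 0, 0, 0, 0, 0, 255], [0, 0, 0, 0, 0, 0, 255], [0, 0, 0, 0, 0, 0, 255], [0, 0, 0, 0, 0, 0, 255], [0, 0, 0, 0, 0, 0, 255]]
  force: 60

```text
clock: 17.15
tcp_pos: [0.5356, -0.0859, 0.232]
orientation: [0.002, 0.711, -0.703, 0.004]
wrist_force: [-4.5, -0.9, 7.8]
finger_gap: 0.0097
grip_force: 59.2
```

```bash
cat > st.py <<'E'
from h import *
np.set_printoptions(precision=4,suppress=True)
s=env.get_state(); M=rot(s["orientation"]).as_matrix()
print(s["clock"],"tcp",s["tcp_pos"],"yaw",np.degrees(np.arctan2(M[1,0],M[0,0])).round(2),"tilt",M[:,2],"q6",s["joint_pos"][5].round(3),"F",s["wrist_force"],"T",s["ft_torque"],"tau6",s["tau"][5],"gap",s["finger_gap"],"grip",s["grip_force"])
E
python3 st.py
```

```text
17.15 tcp [ 0.5356 -0.0859  0.232 ] yaw -89.31 tilt [ 0.0022 -0.0084 -1.    ] q6 -1.886 F [-4.4746 -0.8534  7.765 ] T [-0.0667  1.0612 -0.1334] tau6 -0.07951622363179922 gap 0.00970191721329589 grip 59.16498228907585
```

```bash
python3 - <<'E'
from h import *
c=cam("wrist"); s=cam("scene")
im=np.vstack([cv2.resize(c["pixels"][150:350,120:390],None,fx=2,fy=2),cv2.resize(s["pixels"][150:245,190:325],(540,190*2)[:2],interpolation=2)[:190*1+0]]) if 0 else np.hstack([cv2.resize(c["pixels"][170:340,160:350],(400,358)),cv2.resize(s["pixels"][150:235,205:300],(400,358),interpolation=2)])
cv2.imwrite("pics/w5.png",im[:,:,::-1])
E
```

```text
(no output)
```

View pics/w5.png

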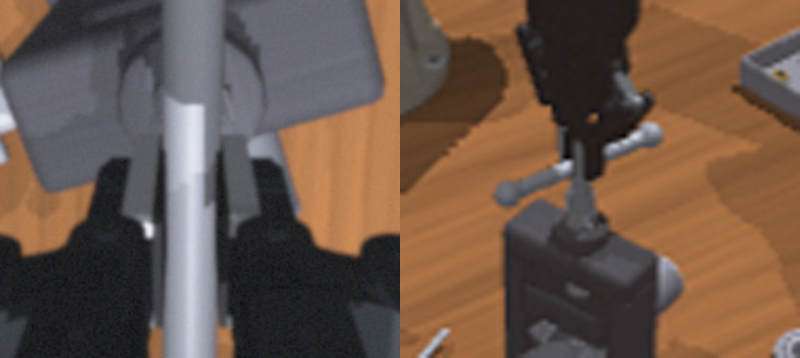

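The fingers straddle the bar at its middle, with pads either side of it at crop px (165–225). Starting the turn.

jog_arm:
  increments:
    - [[0, 0, 0, 0, 0, 0, 255], [0, 0, 0, 0, 0, 0.03, 255], [0, 0, 0.0007, 0, 0, 0.03, 255], [0, 0, 0.0007, 0, 0, 0.03, 255], [0, 0, 0.0007, 0, 0, 0.03, 255]]
  force: 90

```text
clock: 17.75
tcp_pos: [0.5359, -0.0859, 0.2314]
orientation: [-0.001, -0.566, 0.824, -0.004]
wrist_force: [-3.3, -1.0, 7.8]
finger_gap: 0.0086
grip_force: 88.7
```

```bash
python3 st.py
```

```text
17.75 tcp [ 0.5359 -0.0859  0.2314] yaw -111.07 tilt [ 0.0026 -0.0085 -1.    ] q6 -1.506 F [-3.3458 -1.046   7.8221] T [-0.0816  0.9272  0.4107] tau6 -0.5981179140508175 gap 0.008564040478207361 grip 88.71291160583496
```

jog_arm:
  increments:
    - [[0, 0, 0.001, 0, 0, 0.04, 255], [0, 0, 0.001, 0, 0, 0.04, 255], [0, 0, 0.001, 0, 0, 0.04, 255], [0, 0, 0.001, 0, 0, 0.04, 255]]

```text
clock: 18.15
tcp_pos: [0.5361, -0.0861, 0.2305]
orientation: [-0.0, -0.342, 0.94, -0.005]
wrist_force: [-3.4, -1.3, 8.0]
finger_gap: 0.0089
grip_force: 88.7
```

```bash
python3 st.py
```

```text
18.15 tcp [ 0.5361 -0.0861  0.2305] yaw -139.95 tilt [ 0.0031 -0.0088 -1.    ] q6 -1.002 F [-3.3844 -1.3376  8.038 ] T [-0.1471  0.816   0.4063] tau6 -0.9209159575402737 gap 0.008868915378880196 grip 88.72042894363403
```

jog_arm:
  increments:
    - [[0, 0, 0.001, 0, 0, 0.03, 255], [0, 0, 0.001, 0, 0, 0.03, 255], [0, 0, 0.001, 0, 0, 0.03, 255]]

```text
clock: 18.45
tcp_pos: [0.5363, -0.0862, 0.2299]
orientation: [0.001, -0.207, 0.978, -0.005]
wrist_force: [-3.2, -2.1, 7.4]
finger_gap: 0.0089
grip_force: 88.8
```

```bash
python3 st.py
```

```text
18.45 tcp [ 0.5363 -0.0862  0.2299] yaw -156.08 tilt [ 0.0035 -0.0091 -1.    ] q6 -0.721 F [-3.2344 -2.1397  7.3966] T [-0.1885  0.8683  0.3566] tau6 -0.5976845137774944 gap 0.008934564936417226 grip 88.84804308414459
```

jog_arm:
  increments:
    - [[0, 0, 0.001, 0, 0, 0.03, 255], [0, 0, 0.001, 0, 0, 0.03, 255], [0, 0, 0.001, 0, 0, 0.03, 255]]

```text
clock: 18.75
tcp_pos: [0.5364, -0.0864, 0.2294]
orientation: [0.002, -0.067, 0.998, -0.005]
wrist_force: [-3.5, -2.4, 10.2]
finger_gap: 0.0086
grip_force: 88.9
```

```bash
python3 st.py
```

```text
18.75 tcp [ 0.5364 -0.0864  0.2294] yaw -172.28 tilt [ 0.0038 -0.0095 -0.9999] q6 -0.438 F [-3.4939 -2.3581 10.1829] T [-0.2421  0.9008  0.3675] tau6 -0.5988879315555096 gap 0.008625397360969138 grip 88.89523029327393
```

jog_arm:
  increments:
    - [[0, 0, 0.0008, 0, 0, 0.03, 255], [0, 0, 0.0008, 0, 0, 0.03, 255], [0, 0, 0.0008, 0, 0, 0.03, 255]]

```text
clock: 19.05
tcp_pos: [0.5364, -0.0866, 0.2288]
orientation: [0.002, 0.074, 0.997, -0.005]
wrist_force: [-3.7, -2.2, 8.5]
finger_gap: 0.0087
grip_force: 88.7
```

```bash
python3 st.py
```

```text
19.05 tcp [ 0.5364 -0.0866  0.2288] yaw 171.51 tilt [ 0.0039 -0.0098 -0.9999] q6 -0.155 F [-3.7027 -2.1811  8.4735] T [-0.3581  0.8347  0.3817] tau6 -0.5977261997759342 gap 0.008672112111732673 grip 88.72191220521927
```

jog_arm:
  increments:
    - [[0, 0, 0.0008, 0, 0, 0.03, 255], [0, 0, 0.0008, 0, 0, 0.03, 255], [0, 0, 0.0008, 0, 0, 0.03, 255]]

```text
clock: 19.35
tcp_pos: [0.5364, -0.0868, 0.2283]
orientation: [0.003, 0.214, 0.977, -0.005]
wrist_force: [-4.6, -3.7, 9.6]
finger_gap: 0.0086
grip_force: 89.0
```

```bash
python3 st.py
```

```text
19.35 tcp [ 0.5364 -0.0868  0.2283] yaw 155.3 tilt [ 0.0039 -0.0102 -0.9999] q6 0.128 F [-4.6324 -3.7449  9.626 ] T [-0.4783  0.8485  0.3875] tau6 -0.5975628644227982 gap 0.00859873322269584 grip 88.97417217493057
```

jog_arm:
  increments:
    - [[0, 0, 0.0008, 0, 0, 0.03, 255], [0, 0, 0.0008, 0, 0, 0.03, 255], [0, 0, 0.0008, 0, 0, 0.03, 255]]

```text
clock: 19.65
tcp_pos: [0.5363, -0.087, 0.2278]
orientation: [0.004, 0.349, 0.937, -0.004]
wrist_force: [-5.3, -4.1, 9.5]
finger_gap: 0.0084
grip_force: 89.1
```

```bash
python3 st.py
```

```text
19.65 tcp [ 0.5363 -0.087   0.2278] yaw 139.09 tilt [ 0.0038 -0.0106 -0.9999] q6 0.41 F [-5.3452 -4.0962  9.4875] T [-0.5831  0.9865  0.3937] tau6 -0.5977265350520611 gap 0.008427196683370036 grip 89.05343145132065
```

jog_arm:
  increments:
    - [[0, 0, 0.0008, 0, 0, 0.03, 255], [0, 0, 0.0008, 0, 0, 0.03, 255], [0, 0, 0.0008, 0, 0, 0.03, 255]]

```text
clock: 19.95
tcp_pos: [0.5362, -0.0871, 0.2272]
orientation: [0.004, 0.478, 0.878, -0.004]
wrist_force: [-5.2, -4.9, 10.1]
finger_gap: 0.0089
grip_force: 89.1
```

```bash
python3 st.py
```

```text
19.95 tcp [ 0.5362 -0.0871  0.2272] yaw 122.88 tilt [ 0.0036 -0.0109 -0.9999] q6 0.693 F [-5.1947 -4.8811 10.0717] T [-0.7029  1.1123  0.3238] tau6 -0.5937784351408482 gap 0.00891030096110834 grip 89.13924515247345
```

jog_arm:
  increments:
    - [[0, 0, 0.0008, 0, 0, 0.03, 255], [0, 0, 0.0008, 0, 0, 0.03, 255], [0, 0, 0.0008, 0, 0, 0.03, 255]]

```text
clock: 20.25
tcp_pos: [0.536, -0.0872, 0.2267]
orientation: [0.005, 0.597, 0.802, -0.003]
wrist_force: [-6.2, -4.8, 10.8]
finger_gap: 0.0089
grip_force: 89.4
```

```bash
python3 st.py
```

```text
20.25 tcp [ 0.536  -0.0872  0.2267] yaw 106.69 tilt [ 0.0033 -0.0112 -0.9999] q6 0.976 F [-6.2342 -4.8056 10.8081] T [-0.7732  1.187   0.4673] tau6 -0.5068432912230492 gap 0.008868833545463174 grip 89.40289914608002
```

jog_arm:
  increments:
    - [[0, 0, 0.0008, 0, 0, 0.03, 255], [0, 0, 0.0008, 0, 0, 0.03, 255], [0, 0, 0.0008, 0, 0, 0.03, 255]]

```text
clock: 20.55
tcp_pos: [0.5358, -0.0873, 0.2263]
orientation: [0.005, 0.704, 0.71, -0.003]
wrist_force: [-7.7, -4.6, 10.5]
finger_gap: 0.0088
grip_force: 89.8
```

```bash
python3 st.py
```

```text
20.55 tcp [ 0.5358 -0.0873  0.2263] yaw 90.49 tilt [ 0.0031 -0.0114 -0.9999] q6 1.258 F [-7.7245 -4.5826 10.5089] T [-0.798   1.355   0.5096] tau6 -0.4175423551350832 gap 0.008849728269036926 grip 89.7613862156868
```

```bash
cat > av.py <<'E'
from h import *
T=[];t6=[]
for i in range(8):
    s=env.get_state(); T.append(s["ft_torque"][2]); t6.append(s["tau"][5]); cams.read_camera("wrist")
print(s["clock"],np.round(T,3),np.mean(T).round(3),np.round(t6,3))
E
python3 av.py
```

```text
20.9 [0.51  0.419 0.281 0.25  0.276 0.265 0.257 0.248] 0.313 [-0.418  0.546  0.804  0.387  0.276  0.255  0.252  0.252]
```

jog_arm:
  increments:
    - [[0, 0, 0.0004, 0, 0, 0.015, 255], [0, 0, 0.0004, 0, 0, 0.015, 255], [0, 0, 0.0004, 0, 0, 0.015, 255]]

```text
clock: 21.25
tcp_pos: [0.5357, -0.0873, 0.226]
orientation: [0.005, 0.752, 0.659, -0.003]
wrist_force: [-7.2, -5.1, 12.3]
finger_gap: 0.0093
grip_force: 89.9
```

```bash
python3 st.py; python3 av.py
```

```text
21.25 tcp [ 0.5357 -0.0873  0.226 ] yaw 82.51 tilt [ 0.0029 -0.0115 -0.9999] q6 1.398 F [-7.2164 -5.0737 12.2795] T [-0.8552  1.4585  0.6015] tau6 0.11496746214106679 gap 0.00928670515387028 grip 89.89652127027512
21.6 [0.602 0.414 0.389 0.348 0.337 0.35  0.389 0.42 ] 0.406 [0.115 0.549 0.652 0.449 0.396 0.386 0.385 0.385]
```

The running torque rose from 0.38 to 0.60 N m (+0.22), with about 0.55 rad turned since contact, so the clamp is around 115–145 N. Letting go now.

jog_arm:
  increments:
    - [[0, 0, 0, 0, 0, 0, 0], [0, 0, 0, 0, 0, 0, 0], [0, 0, 0, 0, 0, 0, 0], [0, 0, 0, 0, 0, 0, 0], [0, 0, 0, 0, 0, 0, 0], [0, 0, 0, 0, 0, 0, 0], [0, 0, -0.04, 0, 0, 0, 0], [0, 0, -0.16, 0, 0, 0, 0], [0, 0, -0.16, 0, 0, 0, 0], [0, 0, -0.16, 0, 0, 0, 0], [0, 0, -0.16, 0, 0, 0, 0], [0.12, 0, 0, 0, 0, 0, 0], [0.12, 0, 0, 0, 0, 0, 0], [0, 0, 0, 0, 0, 0, 0], [0, 0, 0, 0, 0, 0, 0]]

```text
clock: 23.15
tcp_pos: [0.5437, -0.0245, 0.3936]
orientation: [0.004, 0.751, 0.661, -0.001]
wrist_force: [-0.1, 0.7, -0.1]
finger_gap: 0.0853
grip_force: 0.0
```

```bash
python3 st.py; python3 - <<'E'
from h import *
c=cam("wrist"); s=cam("scene")
im=np.hstack([cv2.resize(c["pixels"],(480,360)),cv2.resize(s["pixels"][165:265,190:290],(320,360),interpolation=2)])
cv2.imwrite("pics/w6.png",im[:,:,::-1])
E
```

```text
23.15 tcp [ 0.5437 -0.0245  0.3936] yaw 82.71 tilt [ 0.0029 -0.0078 -1.    ] q6 1.509 F [-0.0669  0.7188 -0.1129] T [ 0.0128 -0.0298  0.0143] tau6 0.02990465029142797 gap 0.08534023229109407 grip 0.0
```

View pics/w6.png

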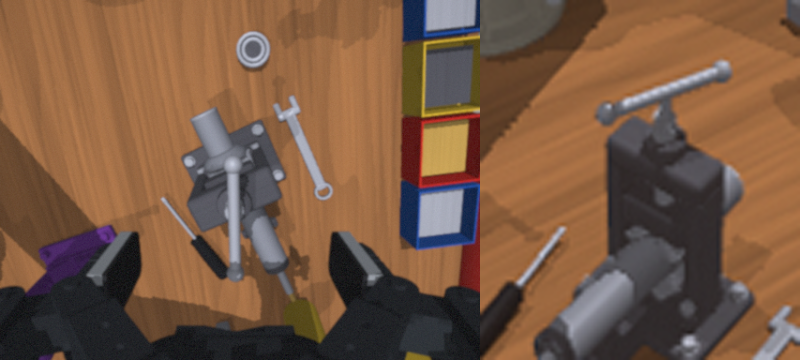

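The bar stayed where I left it, running from px (233,163) to (235,270). The ring sits against the vise at about (212,150), and the bearing, wrench and screwdriver have not moved. Handing in.

```bash
python3 -c "
from workcell import ticket
print(ticket.hand_in())"
```

```text
the job is handed in; nothing more can be done
None
```

The job is handed in, though no verdict came back: the ring was pushed home, the T-handle turned to a torque rise of about 0.22 N m (roughly 115–145 N of clamping), the arm is clear, and the things near the vise look undisturbed.

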